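Set up the bottle rotator's spindle for the waiting samples

TASK

Set up the bottle rotator for the samples in the tray that stands right beside it: stack the two spacers and the blue disc on the leaning spindle so that the disc, long hub end up, sits low for short vials (short brass spacer under it, long aluminium one on top) or high for tall bottles (long spacer under it, short one on top). With all three fully home, fold the red lock tongue at the spindle's end flat across the stack. Leave the crucible and the beaker alone.

Things in the scene. Friction and masses are not known exactly. Their poses are not given: they have to be found in the camera images.
- rotator: Bottle rotator, a bench machine fixed to the bench: white base 190 x 130 x 51 mm with knob and switch at its front, grey motor, round aluminium drive plate (122 mm across, black rubber mat) leaning 30 degrees from level, its upper side towards the front. Origin: on the bench, 115 mm straight below the spindle's foot; z up, x to the machine's back, y to its left seen from the robot.
- spindle: The rotator's steel shaft, 12 mm in diameter, square to the drive plate: z runs up along it, 30 degrees off vertical towards the front; x to the machine's back and up, y level. Origin: on its axis, on the 30 mm wide steel shoulder that the lowest part rests on. Shaft up to z = 75 mm, red tongue on its end up to z = 99 mm. A part released over it slides down by its own weight.
- spindle_lock (a joint): Red lock tongue on the shaft's end, 8 mm wide (along spindle y), 8 mm thick, 19 mm from pivot to tip; pivot on the axis at spindle z = 80 mm, axle along y. 0 = in line with the shaft, parts pass over it; 1.57 = flat across, nose to spindle +x, underside at z = 76 mm. Stays as left; about 2 N at the nose moves it. Folds only if the stack below is fully home (its top at z = 74 mm).
- lock_nose (a point): Centre of the rounded nose (4 mm radius) of the red lock tongue, 15 mm from its pivot.
- short_spacer_mid (a point): Centre (half-way up, on the axis) of the short brass spacer sleeve: 30 mm outside, 15 mm bore, 14 mm high, about 34 g. Lies on the bench with its axis vertical.
- long_spacer_mid (a point): Centre (half-way up, on the axis) of the long aluminium spacer sleeve: 30 mm outside, 15 mm bore, 34 mm high, about 54 g. Stands on the bench with its axis vertical.
- bottle_disc_mid (a point): Centre (half-way up, on the axis, z along it) of the bottle disc: black hub 30 mm outside, 15 mm bore, 26 mm high; round it a blue plate 114 mm across, 8 to 12 mm above the hub's underside, with three 36 mm and three 26 mm holes. Grip it by the hub, which stands 14 mm proud of the plate. About 90 g. Rests on the bench on its hub, longer hub end up, as it goes on the spindle.
- vial_tray_mid (a point): Centre, 10 mm above the bench, of the white tray (136 x 56 x 20 mm) with three SHORT vials: clear, soil inside, black caps, 24 mm across, 48 mm tall. Fixed. One of the two trays stands right beside the rotator (about 0.17 m from the spindle's foot, on its left seen from the robot), the other far off at the back right (over 0.3 m away).
- bottle_tray_mid (a point): Centre, 10 mm above the bench, of the like white tray with three TALL bottles: amber, black caps, 34 mm across, 78 mm tall. Fixed. It stands right beside the rotator or far off at the back right, in exchange with the vial tray.
- crucible: Small white porcelain crucible, 44 mm across, 36 mm high, a bystander on the front of the bench. Origin under its centre.
- beaker: Glass beaker 58 mm across, 68 mm high, a bystander at the back. Origin under its centre.
Mind the look-alikes: they are no part of the job. What is shaped like the part that bears bottle_disc_mid but white is not meant.

How it is judged:
By the outcome, as a careful person would: the job done as asked, in the order asked, and still so for the second after the job is handed in, with the robot touching nothing.
It also fails if it takes over 69 s, if anything falls off the work surface, if the arm or the gripper's body presses on something with over 40 N, if the wrist force passes 120 N, or if a joint passes its speed limit or range.

ROBOT

A 7-joint arm with a two-finger parallel gripper is mounted at the origin on a cart in front of the work surface, level with it; the furniture and walls round the work are solid. World frame = base frame: x ahead of the robot, y to its left, z up, the work surface at z = 0. Lengths are in m, angles in rad, forces in N, time in s.
With the tool pointing down it reaches from about 0.35 to 0.9 m from the base axis. Payload 8.1 kg.
Tool frame: the origin (TCP) lies between the finger pads; the fingertips stand 17 mm ahead of it and the grasp point (between the pads) lies 2 mm behind it; z points along the fingers, y is the direction in which the jaws open and shut (so a half turn about z gives the same grasp; the last joint's range is limited). The gripper opens to 92 mm and grips with 3 to 60 N. Pads are 19 mm wide; open, the fingers measure 130 mm over their backs; the gripper's body (75 mm by 190 mm) begins 47 mm behind the grasp point.
Start: joints at [-1.336, 0.434, 0.025, 1.573, -0.012, 1.134, -0.075], TCP at [0.207, 0.59, 0.244] pointing down, gripper open.
Joint ranges: [-2.62, 2.62], [-0.44, 2.09], [-1.27, 1.32], [0.08, 2.57], [-1.32, 4.46], [0.12, 2], [-2.74, 2.74]. Speed limits (rad/s): [2.22, 2.22, 3.01, 3.01, 3.14, 3.14, 3.14].

INTERFACE

Orientations are given as a rotation vector (axis times angle).
In Python, from cell import arm gives the robot as it stands. The module is installed in compiled form; this text tells all that it offers.
- The arm moves only by the shell command python3 -m crank 'ROWS' [FORCE]. ROWS is JSON, a list of rows, each a list of 5 numbers: the opening, from 0 (shut) to 1 (fully open), then the shift along the world's x, y, z normalised to -1 to 1, where 1 is 40 cm, then the turn about the world's z normalised to -1 to 1, where 1 is 60 degrees. In form: [[fingers, tx, ty, tz, twist], ...]. A call has exactly 8 rows; each row shifts and turns the commanded pose from where the row before left it; what a row does not reach is not made up. A row lasts 1/12 s, in which the tool goes at most 41.7 mm and 7.16 degrees, less where a joint would pass 70% of its speed; a pose out of reach is approached as far as the arm can. A call with a number of a shift or a turn outside -1 to 1 is refused whole. A call with a gripper value outside its range is refused whole. The fingers move at their own pace and stop on an object; FORCE is the grip in N (left out, the last holds). Time passes only in rows, so rows that do not move let the fingers close, or fill a call up. It gives the time, the measured TCP pose, the force and the opening at its end, in the units of the state.
- arm.observe(): the state, without advancing time (a new reading comes with each control period).
- arm.get_image(name): name is "side" or "top"; returns the picture (480x640x3 uint8, red, green, blue); there is no depth.
- arm.get_calibration(name): a dict with "intrinsics" (3x3 intrinsics, pixels), "extrinsics" (4x4, takes a point from camera to world coordinates). Camera axes: x right, y down, z forward; pixel columns grow to the right and rows downward; lengths in m; the calibration is good to about 2 mm. A picture is of the moment at which its call begins. get_calibration takes no time and is no camera call.
- arm.sign_off(): hands the job in, once; it reports no verdict.
The state is a dict: "clock": time; "joints": joint angles; "dq": joint speeds; "joint_efforts": joint torques, N m; "position": TCP position; "ee_rot": TCP orientation; "force": force on the tool from outside, world axes, zero at the start; "ft_torque": the same for the moment, N m; "width": opening from 0.0 (shut) to 1.0 (fully open).
Only numpy, scipy, OpenCV 4.12 (cv2) and the standard library are available. Lean on these libraries where they do the work, as an engineer would, in place of code of your own. Each camera call takes 0.05 s, during which the arm holds its last target.

## Working session

There is one attempt and no reset: what is moved stays moved. The work goes in short steps, Python scripts to look and compute and a shell command to move; the robot and the scene stay as the last step left them, time stands still between calls to the robot, and variables do not carry over. Pictures are saved under pics/ and viewed, and the job is handed in when it is done.

```bash
mkdir -p pics; python3 - <<'E'
from cell import arm
import cv2
print(arm.observe())
for n in("side","top"):
    im=arm.get_image(n); cv2.imwrite(f"pics/{n}0.png",im[:,:,::-1]); c=arm.get_calibration(n); print(n,c)
E
```

```text
{'clock': 0.0, 'joints': array([-1.33561708,  0.43522456,  0.02499427,  1.57413245, -0.01160073,
        1.1339994 , -0.07509039]), 'dq': array([-9.63943865e-04, -1.93546730e-03,  5.16489692e-04, -5.56932350e-06,
        8.52805365e-04,  1.53147247e-03,  2.44474329e-04]), 'joint_efforts': array([ 5.77567207e-04, -6.67885709e+01,  9.85260867e-01, -3.14428961e+01,
       -6.03842712e-02,  4.33325849e-02,  1.76961130e-04]), 'position': array([0.20701803, 0.58918405, 0.24293056]), 'ee_rot': array([-5.28167748e-01, -3.09675532e+00,  2.53567954e-03]), 'force': array([ 0.88761014, -0.83601541,  0.45318656]), 'ft_torque': array([-0.00494016, -0.03823154,  0.00648819]), 'width': 0.9978243144063486}
side {'intrinsics': array([[476.99737444,   0.        , 308.48024462],
       [  0.        , 476.99737444, 245.87891298],
       [  0.        ,   0.        ,   1.        ]]), 'extrinsics': array([[ 0.95939434, -0.12996398,  0.25034348,  0.29647941],
       [-0.28204287, -0.45390944,  0.84523254, -0.8840157 ],
       [ 0.00378348, -0.88151891, -0.47213356,  0.55190447],
       [ 0.        ,  0.        ,  0.        ,  1.        ]])}
top {'intrinsics': array([[514.63612082,   0.        , 317.47905709],
       [  0.        , 514.63612082, 242.36221036],
       [  0.        ,   0.        ,   1.        ]]), 'extrinsics': array([[ 0.01750227, -0.9861758 ,  0.16477549,  0.36827818],
       [-0.99961834, -0.01373601,  0.0239688 , -0.12849557],
       [-0.02137409, -0.16513211, -0.98603982,  1.19603421],
       [ 0.        ,  0.        ,  0.        ,  1.        ]])}
```

View pics/side0.png

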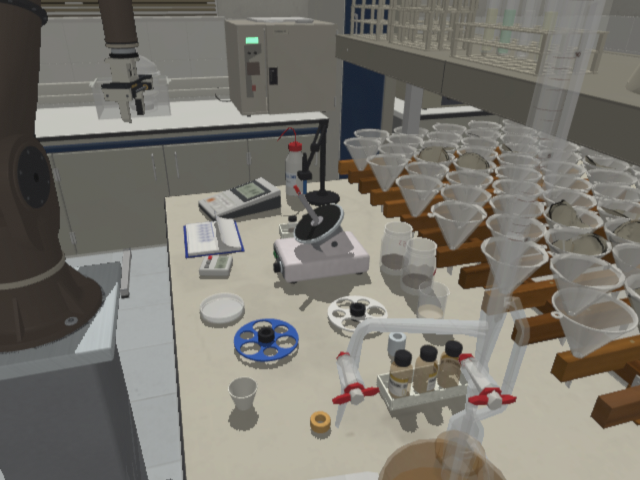

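View pics/top0.png

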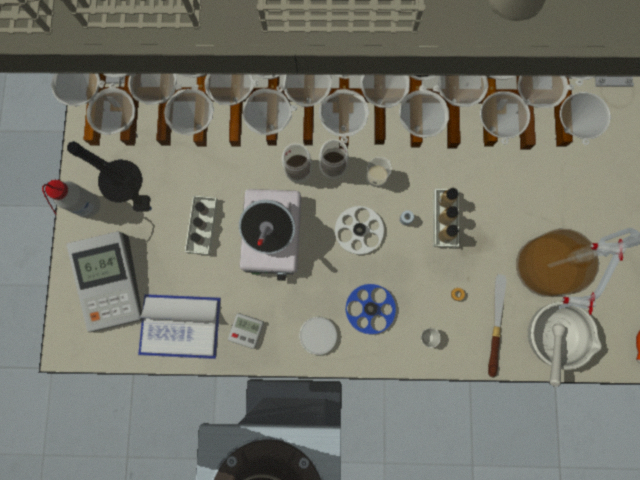

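```bash
python3 - <<'E'
import cv2,numpy as np
s=cv2.imread("pics/side0.png");t=cv2.imread("pics/top0.png")
def c(im,x0,y0,x1,y1,k):return cv2.resize(im[y0:y1,x0:x1],None,fx=k,fy=k,interpolation=cv2.INTER_CUBIC)
a=c(s,265,170,385,290,3.3);b=c(s,370,320,490,440,3.3)
cv2.imwrite("pics/c1.png",np.hstack([a,b]))
a=c(t,180,180,310,285,3);b=c(t,330,180,470,285,2.9)
h=min(a.shape[0],b.shape[0]);cv2.imwrite("pics/c2.png",np.hstack([a[:h],b[:h]]))
E
```

```text
(no output)
```

View pics/c1.png

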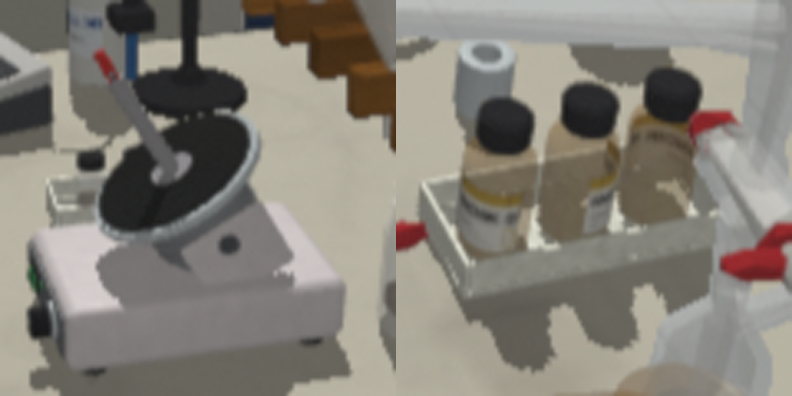

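View pics/c2.png

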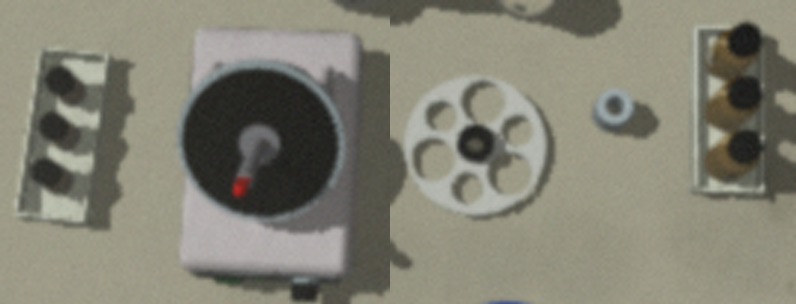

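```bash
cat > h.py <<'E'
import cv2,numpy as np
from cell import arm
C={n:arm.get_calibration(n) for n in("side","top")}
def ray(n,u,v):
    K=C[n]["intrinsics"];T=C[n]["extrinsics"]
    d=T[:3,:3]@np.linalg.inv(K)@np.array([u,v,1.]);return T[:3,3],d/np.linalg.norm(d)
def plane(n,u,v,z):
    o,d=ray(n,u,v);return o+d*(z-o[2])/d[2]
def tri(a,b):
    o1,d1=ray("side",*a);o2,d2=ray("top",*b)
    M=np.array([d1,-d2]).T;s=np.linalg.lstsq(M,o2-o1,rcond=None)[0]
    p,q=o1+s[0]*d1,o2+s[1]*d2;return (p+q)/2,np.linalg.norm(p-q)
def proj(n,p):
    K=C[n]["intrinsics"];T=C[n]["extrinsics"];c=T[:3,:3].T@(np.array(p)-T[:3,3]);u=K@c;return u[:2]/u[2]
def blobs(im,lo,hi,amin=8):
    h=cv2.cvtColor(im,cv2.COLOR_BGR2HSV);m=cv2.inRange(h,np.array(lo),np.array(hi))
    k,l,s,c=cv2.connectedComponentsWithStats(m);return [(c[i].round(1),s[i].tolist()) for i in range(1,k) if s[i][4]>=amin],l
E
python3 - <<'E'
from h import *
s=cv2.imread("pics/side0.png");t=cv2.imread("pics/top0.png")
for n,im in(("side",s),("top",t)):
    print(n,"blue",[b for b in blobs(im,(105,130,60),(125,255,255),100)[0]])
    print(n,"brass",[b for b in blobs(im,(10,110,120),(24,255,255),25)[0]])
    print(n,"red",[b for b in blobs(im,(0,150,90),(6,255,255),8)[0]])
def c(im,x0,y0,x1,y1,k):return cv2.resize(im[y0:y1,x0:x1],None,fx=k,fy=k,interpolation=cv2.INTER_NEAREST)
cv2.imwrite("pics/z1.png",np.hstack([c(t,230,190,310,270,5),c(s,290,180,370,260,5)]))
E
```

```text
side blue [(array([265.7, 340.6]), [234, 319, 64, 42, 1009])]
side brass [(array([395.1, 201.4]), [386, 200, 19, 4, 40]), (array([616.6, 345.3]), [591, 339, 49, 15, 199]), (array([567.5, 356.5]), [563, 355, 10, 4, 26]), (array([320. , 419.6]), [311, 412, 19, 16, 194]), (array([407. , 475.3]), [396, 470, 20, 10, 101])]
side red [(array([295. , 146.6]), [289, 142, 13, 9, 66]), (array([295.9, 188.4]), [294, 186, 5, 6, 17]), (array([466.5, 354. ]), [463, 354, 8, 1, 8])]
top blue [(array([362. , 308.6]), [347, 285, 32, 49, 491]), (array([388.1, 308.7]), [375, 290, 20, 39, 223])]
top brass [(array([457.6, 293.8]), [451, 288, 14, 13, 112]), (array([ 94.4, 316. ]), [90, 312, 9, 9, 58]), (array([495.7, 331.2]), [493, 327, 6, 9, 47])]
top red [(array([ 54.1, 188.4]), [46, 180, 18, 18, 159]), (array([259.4, 242.2]), [257, 240, 5, 6, 20]), (array([595.1, 244.5]), [593, 243, 5, 5, 8]), (array([590.1, 310.4]), [589, 307, 4, 7, 11]), (array([234.5, 335.1]), [233, 334, 4, 3, 8])]
```

View pics/z1.png

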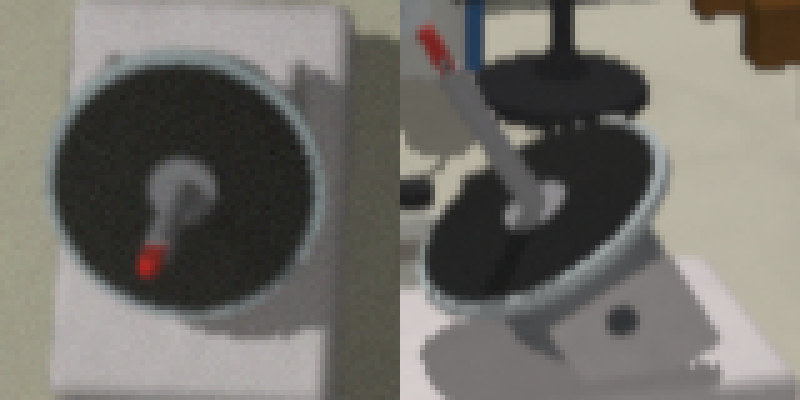

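```bash
python3 - <<'E'
from h import *
s=cv2.imread("pics/side0.png");t=cv2.imread("pics/top0.png")
for n,im,b in(("side",s,(285,180,305,200)),("top",t,(252,234,268,250))):
    x0,y0,x1,y1=b; q=im[y0:y1,x0:x1].astype(int); m=(q[:,:,2]-np.maximum(q[:,:,1],q[:,:,0]))>45
    ys,xs=np.nonzero(m);print(n,m.sum(),xs.mean()+x0,ys.mean()+y0, xs.min()+x0,xs.max()+x0,ys.min()+y0,ys.max()+y0)
tip=tri((295,185.8),(259.4,244.0));foot=tri((317,221.6),(266.6,228.3))
print("tip",tip,"foot",foot)
# brass centre: top face z=.014
print("brass",plane("top",457.6,293.8,.012),plane("side",320,419.6,.010))
print("blue hub top")
for n,im,b in(("top",t,(330,270,410,350)),("side",s,(225,310,305,370))):
    pass
# grey plate ellipse centre top & side by dark mat
for n,im,b in(("top",t,(230,190,310,270)),("side",s,(290,190,360,250))):
    x0,y0,x1,y1=b;q=im[y0:y1,x0:x1].max(2)<70;k,l,st,c=cv2.connectedComponentsWithStats(q.astype(np.uint8));i=1+st[1:,4].argmax()
    cn=max(cv2.findContours((l==i).astype(np.uint8),cv2.RETR_EXTERNAL,cv2.CHAIN_APPROX_NONE)[0],key=len);hl=cv2.convexHull(cn);print(n,cv2.fitEllipse(hl),(x0,y0))
def c(im,x0,y0,x1,y1,k):return cv2.resize(im[y0:y1,x0:x1],None,fx=k,fy=k,interpolation=cv2.INTER_NEAREST)
cv2.imwrite("pics/z2.png",np.vstack([np.hstack([c(t,335,275,415,335,5),c(s,230,310,310,370,5)]),np.hstack([c(t,390,205,450,250,400/60)[:300],c(s,375,325,435,370,400/60)[:300]])]))
E
```

```text
side 28 296.25 188.32142857142858 294 299 185 192
top 27 259.48148148148147 241.55555555555554 257 262 239 245
tip (array([0.53106617, 0.01016041, 0.19708508]), np.float64(0.0014641891968553767)) foot (array([0.57925406, 0.00793559, 0.11051039]), np.float64(0.0008072808317159997))
brass [ 0.45161531 -0.42154628  0.012     ] [ 0.45102505 -0.42409182  0.01      ]
blue hub top
top ((36.40113830566406, 37.051143646240234), (47.73930358886719, 51.60447311401367), 112.44913482666016) (230, 190)
side ((24.85489273071289, 23.850502014160156), (42.28417205810547, 56.580360412597656), 46.89924240112305) (290, 190)
```

View pics/z2.png

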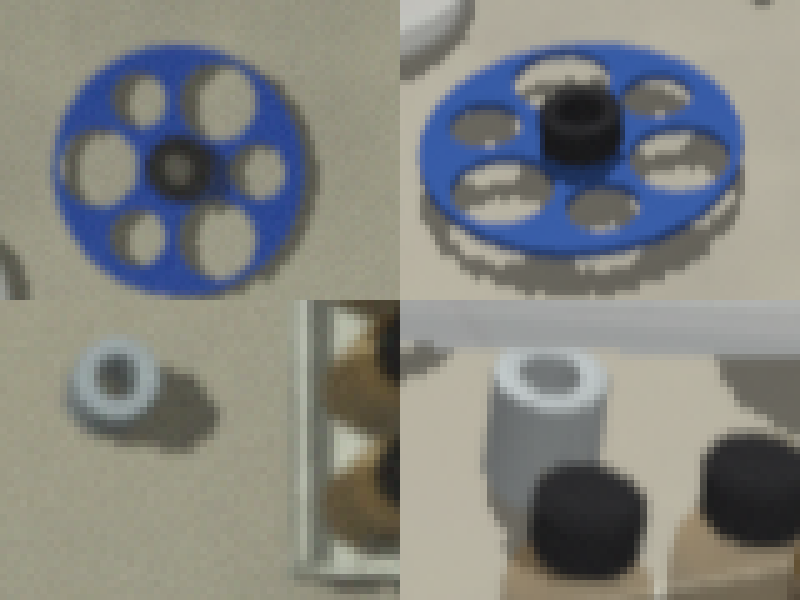

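```bash
python3 - <<'E'
from h import *
s=cv2.imread("pics/side0.png");t=cv2.imread("pics/top0.png")
print("disc",plane("top",371.3,308.9,.026),plane("side",266.3,330.8,.026))
for n,im in(("side",s),("top",t)):
    _,l=blobs(im,(105,130,60),(125,255,255),100)
    k=[b for b in blobs(im,(105,130,60),(125,255,255),100)[0]]
    m=np.zeros(im.shape[:2],np.uint8)
    for c,st in k: m[st[1]:st[1]+st[3],st[0]:st[0]+st[2]]|=(l[st[1]:st[1]+st[3],st[0]:st[0]+st[2]]>0).astype(np.uint8)
    p=cv2.convexHull(cv2.findNonZero(m));e=cv2.fitEllipse(p);print(e,plane(n,*e[0],.011))
print("long",plane("top",407.2,216.0,.034),plane("side",397.5,336.3,.034))
for p in((245,190),(298,190),(240.5,269),(295.5,272)): print(plane("top",*p,.051))
print("bottles",plane("top",452,192,.08),plane("top",436,190,.02),plane("top",434,246,.02))
E
```

```text
disc [ 0.41359304 -0.22392678  0.026     ] [ 0.41543546 -0.22445976  0.026     ]
((265.74560546875, 339.71728515625), (41.34975051879883, 63.86091613769531), 85.44216918945312) [ 0.41273732 -0.22979246  0.011     ]
((370.36138916015625, 308.6208801269531), (48.377586364746094, 49.36245346069336), 135.4850311279297) [ 0.41477022 -0.22301363  0.011     ]
long [ 0.62683406 -0.30564692  0.034     ] [ 0.6247706  -0.31094037  0.034     ]
[0.6795332  0.06839929 0.051     ]
[ 0.6809569  -0.05376781  0.051     ]
[0.49661088 0.07106198 0.051     ]
[ 0.49172724 -0.05266618  0.051     ]
bottles [ 0.67244632 -0.39847817  0.08      ] [ 0.69319855 -0.37579165  0.02      ] [ 0.56004731 -0.36849977  0.02      ]
```

```bash
python3 -m crank '[[0.6,0.045,-0.08,0.02,0.04],[0.6,0.045,-0.08,0.02,0.04],[0.6,0.045,-0.08,0.02,0.04],[0.6,0.045,-0.08,0.02,0.04],[0.6,0.045,-0.08,0.02,0.04],[0.6,0.045,-0.08,0,0.04],[0.6,0.045,-0.08,0,0.04],[0.6,0.045,-0.08,0,0.04]]' 20; python3 -m crank '[[0.6,0.02,-0.1,0,0],[0.6,0.02,-0.1,0,0],[0.6,0.02,-0.1,0,0],[0.6,0.02,-0.1,0,0],[0.6,0.02,-0.1,0,0],[0.6,0.02,-0.1,0,0],[0.6,0.02,-0.1,0,0],[0.6,0.02,-0.1,0,0]]'; python3 -c "
from cell import arm;o=arm.observe();print(o['joints'].round(2),o['clock'])"
```

```text
clock: 0.77
position: [0.3516, 0.3319, 0.2837]
ee_rot: [-0.001, -3.142, -0.0]
force: [0.8, -0.0, -0.1]
width: 0.602
clock: 1.43
position: [0.4148, 0.0116, 0.2838]
ee_rot: [0.004, 3.141, 0.001]
force: [1.1, 0.9, -0.2]
width: 0.605
[-0.51  0.03  0.37  2.01 -0.01  1.1   1.43] 1.4333
```

```bash
python3 -m crank '[[0.6,0.01,-0.1,0,0],[0.6,0.01,-0.1,0,0],[0.6,0.01,-0.1,0,0],[0.6,0.01,-0.1,0,0],[0.6,0.01,-0.1,0,0],[0.6,0.01,-0.1,0,0],[0.6,0.01,-0.1,0,0],[0.6,0.01,-0.1,0,0]]'; python3 -m crank '[[0.6,0.01,-0.095,-0.03,0],[0.6,0,-0.095,-0.03,0],[0.6,0,-0.095,-0.03,0],[0.6,0,0,-0.1,0],[0.6,0,0,-0.1,0],[0.6,0,0,-0.1,0],[0.6,0,0,0,0],[0.6,0,0,0,0]]'; python3 - <<'E'
from h import *
o=arm.observe();print(o['joints'].round(2),o['clock'])
for n in("side","top"): cv2.imwrite(f"pics/{n}1.png",arm.get_image(n)[:,:,::-1])
s=cv2.imread("pics/side1.png");t=cv2.imread("pics/top1.png")
def c(im,x0,y0,x1,y1,k):return cv2.resize(im[y0:y1,x0:x1],None,fx=k,fy=k)
cv2.imwrite("pics/z3.png",np.hstack([c(s,240,320,400,480,2.5),c(t,400,220,500,320,4)]))
E
```

```text
clock: 2.1
position: [0.4469, -0.3081, 0.2835]
ee_rot: [-0.003, -3.141, -0.0]
force: [1.3, 0.5, 0.3]
width: 0.598
clock: 2.77
position: [0.4501, -0.4193, 0.1264]
ee_rot: [-0.005, -3.138, -0.004]
force: [0.2, -0.1, 0.6]
width: 0.6
[ 0.28  0.59  0.58  1.76 -0.39  0.92  2.59] 2.7667
```

View pics/z3.png

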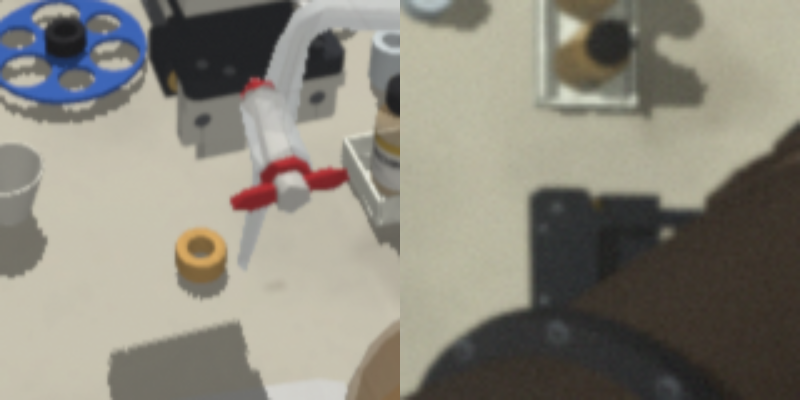

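```bash
python3 -m crank '[[0.6,0.002,-0.008,-0.05,-0.1],[0.6,0,0,-0.05,-0.1],[0.6,0,0,-0.05,-0.1],[0.6,0,0,-0.05,-0.1],[0.6,0,0,-0.05,0],[0.6,0,0,-0.0165,0],[0.6,0,0,0,0],[0.6,0,0,0,0]]'; python3 - <<'E'
from h import *
o=arm.observe();print(o['joints'].round(2),o['clock'],o['position'])
for n in("side","top"): cv2.imwrite(f"pics/{n}2.png",arm.get_image(n)[:,:,::-1])
s=cv2.imread("pics/side2.png");t=cv2.imread("pics/top2.png")
def c(im,x0,y0,x1,y1,k):return cv2.resize(im[y0:y1,x0:x1],None,fx=k,fy=k)
cv2.imwrite("pics/z4.png",np.hstack([c(s,240,320,400,480,2.5),c(t,400,220,500,320,4)]))
E
```

```text
clock: 3.53
position: [0.453, -0.4244, 0.0232]
ee_rot: [0.655, 3.07, -0.001]
force: [-0.0, -0.8, -0.1]
width: 0.598
[ 0.28  0.75  0.59  1.82 -0.59  0.75  2.34] 3.5333 [ 0.45302308 -0.42440725  0.0231783 ]
```

View pics/z4.png

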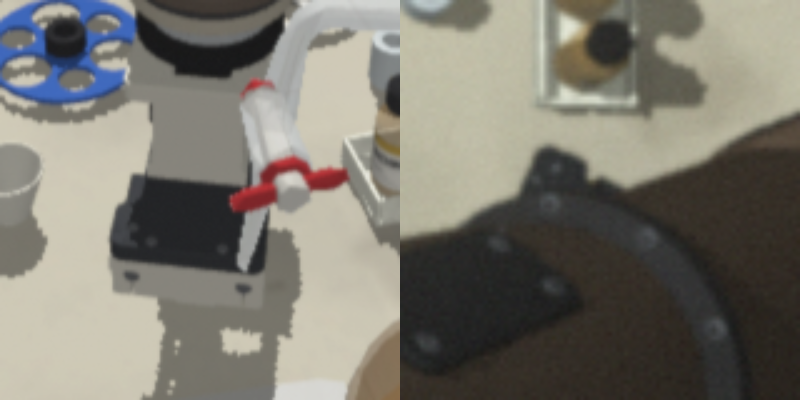

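```bash
python3 -m crank '[[0.6,-0.003,0.003,-0.009,0],[0.6,0,0,0,0],[0.3,0,0,0,0],[0.2,0,0,0,0],[0.2,0,0,0,0],[0.2,0,0,0,0],[0.2,0,0,0,0],[0.2,0,0,0,0]]' 15
```

```text
clock: 4.3
position: [0.4508, -0.4224, 0.0176]
ee_rot: [-0.657, -3.072, 0.0]
force: [-0.5, 1.0, 1.5]
width: 0.31
```

```bash
python3 -c "
from h import *
print(tri((296.6,188.8),(259.7,241.8)))
print(proj('side',[.531,.01,.199]),proj('top',[.531,.01,.199]))"
python3 -m crank '[[0.2,0,0,0.1,0],[0.2,0,0,0.1,0],[0.2,0,0,0.1,0],[0.2,0,0,0.1,0],[0.2,0,0,0.1,0],[0.2,0,0,0.1,0],[0.2,0,0.05,0.06,0],[0.2,0,0.1,0,0]]';python3 -m crank '[[0.2,0.02,0.1,0,0.1],[0.2,0.02,0.1,0,0.1],[0.2,0.02,0.1,0,0.1],[0.2,0.02,0.1,0,0.1],[0.2,0.02,0.1,0,0],[0.2,0.02,0.1,0,0],[0.2,0.02,0.1,0,0],[0.2,0.02,0.1,0,0]]'
```

```text
(array([0.53566364, 0.01091258, 0.18988703]), np.float64(0.0005708428981983176))
[294.6279617  185.00607406] [259.43334055 243.51397772]
clock: 4.97
position: [0.4506, -0.3682, 0.2873]
ee_rot: [0.665, 3.062, -0.01]
force: [0.5, 0.3, 0.1]
width: 0.313
clock: 5.63
position: [0.5146, -0.0404, 0.2818]
ee_rot: [0.005, 3.141, 0.001]
force: [1.4, 0.4, -0.9]
width: 0.314
```

```bash
python3 -m crank '[[0.2,0.025,0.06,-0.01,0],[0.2,0.025,0.06,-0.01,0],[0.2,0.0,0.008,-0.03,0],[0.2,0,0,-0.03,0],[0.2,0,0,-0.03,0],[0.2,0,0,0,0],[0.2,0,0,0,0],[0.2,0,0,0,0]]';cat > look.py <<'E'
import sys
from h import *
k=sys.argv[1]
o=arm.observe();print(o['joints'].round(2),o['clock'],o['position'].round(4),o['force'].round(1),o['width'])
for n in("side","top"): cv2.imwrite(f"pics/{n}{k}.png",arm.get_image(n)[:,:,::-1])
s=cv2.imread(f"pics/side{k}.png");t=cv2.imread(f"pics/top{k}.png")
def c(im,x0,y0,w,f):
    x0,y0=max(0,min(640-w,x0)),max(0,min(480-w,y0));return cv2.resize(im[y0:y0+w,x0:x0+w],None,fx=f,fy=f,interpolation=cv2.INTER_CUBIC)
a=[int(v) for v in sys.argv[2:7]]
w=a[4];f=390/w
cv2.imwrite(f"pics/k{k}.png",np.hstack([c(s,a[0],a[1],w,f),c(t,a[2],a[3],w,f)]))
E
python3 look.py 3 255 140 225 190 90
```

```text
clock: 6.3
position: [0.535, 0.0086, 0.2382]
ee_rot: [0.005, 3.141, 0.0]
force: [-0.4, -0.3, -0.3]
width: 0.314
[-0.58  0.32  0.6   1.84 -0.21  1.05  1.67] 6.3 [0.535  0.0086 0.2382] [-0.4 -0.3 -0.3] 0.31431658310456595
```

View pics/k3.png

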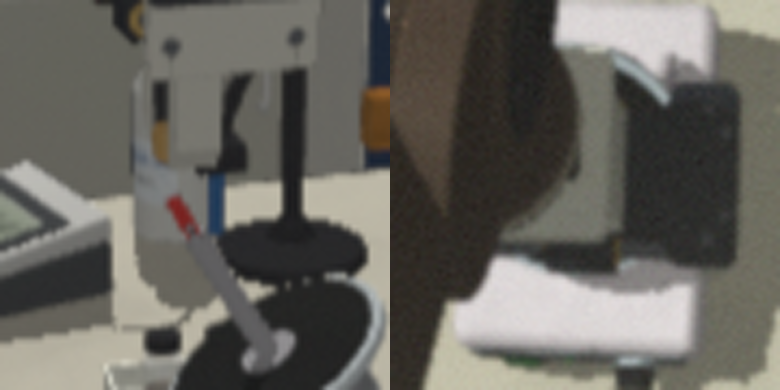

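```bash
python3 -m crank '[[0.2,0,0.005,-0.02,0],[0.2,0,0,-0.02,0],[0.2,0,0,-0.015,0],[0.2,0,0,-0.01,0],[0.2,0,0,-0.005,0],[0.2,0,0,0,0],[0.2,0,0,0,0],[0.2,0,0,0,0]]';
python3 look.py 4 255 140 225 190 90
```

```text
clock: 7.07
position: [0.5346, 0.0105, 0.2094]
ee_rot: [-0.005, -3.141, 0.001]
force: [-0.9, -3.2, -2.7]
width: 0.313
[-0.56  0.35  0.59  1.87 -0.23  0.99  1.69] 7.0667 [0.5346 0.0105 0.2094] [-0.9 -3.2 -2.7] 0.31274965711008457
```

View pics/k4.png

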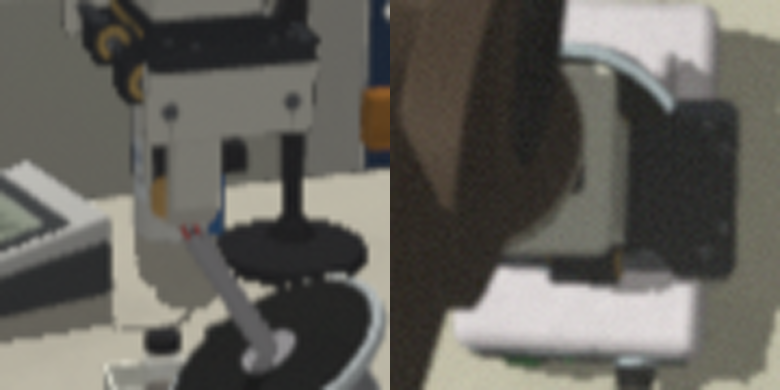

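```bash
python3 -m crank '[[0.2,0,-0.005,0,0],[0.2,0,0,0,0],[0.2,0,0,-0.005,0],[0.2,0,0,0,0],[0.2,0,0,0,0],[0.2,0,0,0,0],[0.2,0,0,0,0],[0.2,0,0,0,0]]';
python3 look.py 5 270 170 225 190 50
```

```text
clock: 7.83
position: [0.5349, 0.009, 0.2076]
ee_rot: [0.004, 3.141, 0.0]
force: [0.2, 0.2, 0.3]
width: 0.313
[-0.56  0.35  0.59  1.88 -0.23  0.98  1.7 ] 7.8333 [0.5349 0.009  0.2076] [0.2 0.2 0.3] 0.31341578653416297
```

View pics/k5.png

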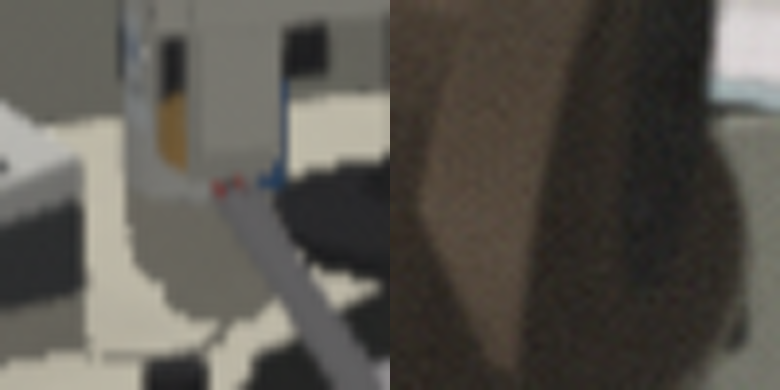

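```bash
python3 -m crank '[[0.5,0,0,0,0],[0.5,0,0,0,0],[0.5,0,0,0,0],[0.5,0,0,0,0],[0.5,0,0,0,0],[0.5,0,0,0,0],[0.5,0,0,0,0],[0.5,0,0,0,0]]';
python3 look.py 6 260 140 225 190 100
```

```text
clock: 8.6
position: [0.5348, 0.0089, 0.2075]
ee_rot: [0.004, 3.142, 0.0]
force: [-0.0, 0.1, 0.4]
width: 0.502
[-0.56  0.35  0.59  1.88 -0.23  0.98  1.7 ] 8.6 [0.5348 0.0089 0.2075] [-0.   0.1  0.4] 0.5018202227541968
```

View pics/k6.png

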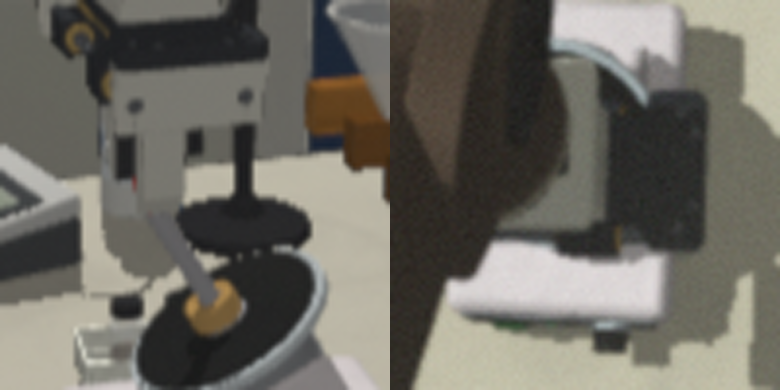

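```bash
python3 -m crank '[[0.5,0,0,0.09,0],[0.5,0,0,0.09,0],[0.6,-0.05,-0.085,0,0],[0.6,-0.05,-0.085,0,0],[0.6,-0.05,-0.085,0,0],[0.6,-0.05,-0.085,0,0],[0.6,-0.05,-0.085,0,0],[0.6,-0.05,-0.085,0,0]]';python3 -m crank '[[0.6,0,-0.07,-0.07,0],[0.6,0,0,-0.1,0],[0.6,0,0,-0.1,0],[0.6,0,0,-0.1,0],[0.6,0,0,-0.06,0],[0.6,0,0,0,0],[0.6,0,0,0,0],[0.6,0,0,0,0]]';
python3 look.py 7 200 270 320 250 120
```

```text
clock: 9.37
position: [0.4135, -0.1965, 0.2797]
ee_rot: [0.004, 3.141, 0.001]
force: [0.5, -1.5, -0.7]
width: 0.599
clock: 10.03
position: [0.4156, -0.2238, 0.1089]
ee_rot: [0.005, 3.14, -0.001]
force: [0.1, -1.6, 0.7]
width: 0.599
[-0.11  0.41  0.65  2.13 -0.38  0.71  2.36] 10.0333 [ 0.4156 -0.2238  0.1089] [ 0.1 -1.6  0.7] 0.5990453887770382
```

View pics/k7.png

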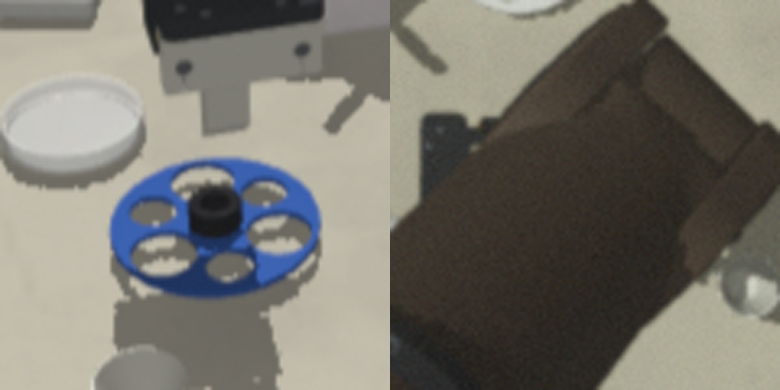

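View pics/side7.png

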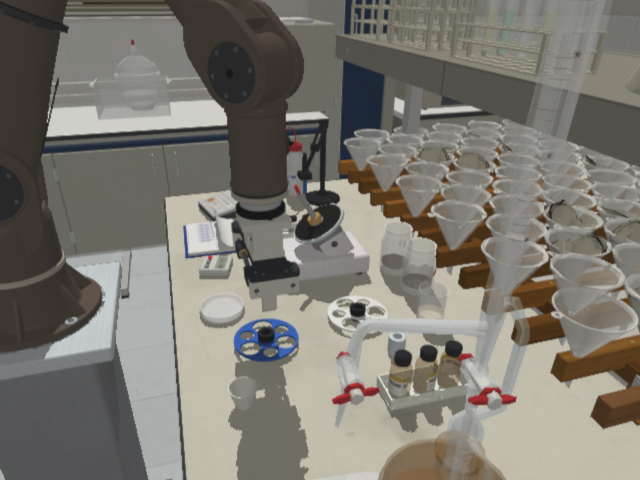

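```bash
python3 -m crank '[[0.6,-0.002,0,-0.06,0],[0.6,0,0,-0.06,0],[0.6,0,0,-0.04,0],[0.6,0,0,-0.02,0],[0.6,0,0,0,0],[0.6,0,0,0,0],[0.6,0,0,0,0],[0.6,0,0,0,0]]'; python3 look.py 8 200 270 320 250 120
```

```text
clock: 10.8
position: [0.4148, -0.2234, 0.0367]
ee_rot: [0.004, 3.14, -0.001]
force: [-0.4, 0.4, -0.7]
width: 0.596
[-0.01  0.54  0.53  2.18 -0.52  0.54  2.48] 10.8 [ 0.4148 -0.2234  0.0367] [-0.4  0.4 -0.7] 0.595613389013524
```

View pics/k8.png

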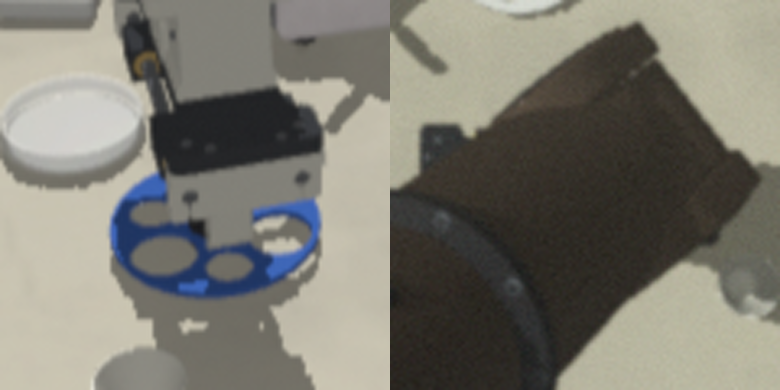

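```bash
python3 -m crank '[[0.6,0,0,-0.0115,0],[0.6,0,0,0,0],[0.3,0,0,0,0],[0.2,0,0,0,0],[0.2,0,0,0,0],[0.2,0,0,0,0],[0.2,0,0,0,0],[0.2,0,0,0,0]]' 20; python3 -m crank '[[0.2,0,0,0.06,0],[0.2,0,0,0.09,0],[0.2,0,0,0.1,0],[0.2,0,0,0.1,0],[0.2,0,0,0.1,0],[0.2,0,0,0.1,0],[0.2,0,0,0.1,0],[0.2,0,0,0,0]]'; python3 look.py 9 200 170 320 250 120
```

```text
clock: 11.57
position: [0.414, -0.2232, 0.031]
ee_rot: [0.004, 3.142, -0.0]
force: [0.8, -0.3, -0.5]
width: 0.32
clock: 12.23
position: [0.4164, -0.2252, 0.2975]
ee_rot: [0.006, 3.132, -0.003]
force: [1.4, -0.9, -0.5]
width: 0.323
[-0.32  0.14  0.82  1.9  -0.12  1.14  2.11] 12.2333 [ 0.4164 -0.2252  0.2975] [ 1.4 -0.9 -0.5] 0.3225473767220431
```

View pics/k9.png

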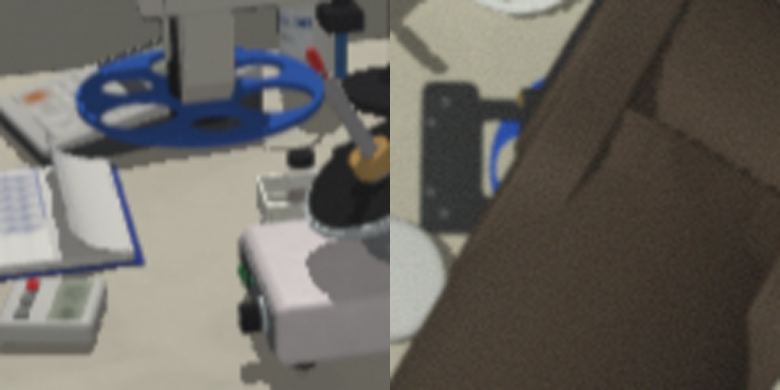

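```bash
python3 -m crank '[[0.2,0.035,0.07,0,0],[0.2,0.045,0.085,0,0],[0.2,0.045,0.085,0,0],[0.2,0.045,0.085,0,0],[0.2,0.045,0.085,0,0],[0.2,0.045,0.085,0,0],[0.2,0.03,0.07,0,0],[0.2,0.01,0.015,0,0]]'; python3 -m crank '[[0.2,0,0,-0.03,0],[0.2,0,0,-0.04,0],[0.2,0,0,-0.03,0],[0.2,0,0,-0.01,0],[0.2,0,0,0,0],[0.2,0,0,0,0],[0.2,0,0,0,0],[0.2,0,0,0,0]]'; python3 look.py 10 240 130 200 170 120
```

```text
clock: 13.0
position: [0.5345, 0.0153, 0.2883]
ee_rot: [0.007, -3.138, -0.001]
force: [-0.4, 0.7, -1.2]
width: 0.319
clock: 13.67
position: [0.5343, 0.0087, 0.2475]
ee_rot: [0.005, 3.141, 0.0]
force: [-0.7, -0.7, -0.4]
width: 0.321
[-0.62  0.31  0.65  1.83 -0.22  1.07  1.69] 13.6667 [0.5343 0.0087 0.2475] [-0.7 -0.7 -0.4] 0.32104405998242563
```

View pics/k10.png

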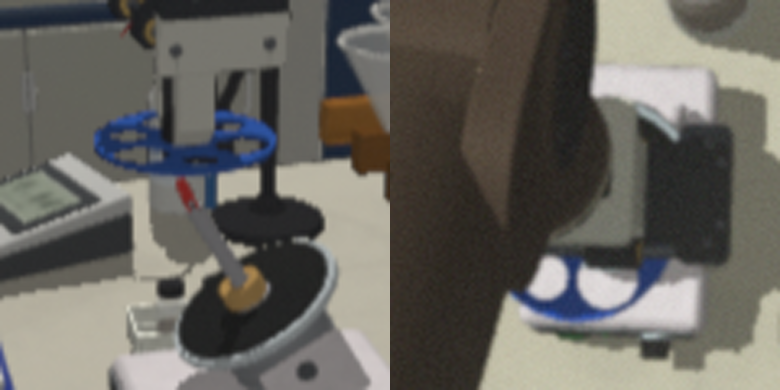

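```bash
python3 -m crank '[[0.2,0.001,0,-0.02,0],[0.2,0,0,-0.02,0],[0.2,0,0,-0.015,0],[0.2,0,0,-0.01,0],[0.2,0,0,0,0],[0.2,0,0,0,0],[0.2,0,0,0,0],[0.2,0,0,0,0]]'; python3 look.py 11 240 130 200 170 120
```

```text
clock: 14.43
position: [0.5346, 0.0088, 0.2212]
ee_rot: [0.005, 3.141, 0.0]
force: [-0.2, 0.2, -1.2]
width: 0.323
[-0.6   0.34  0.64  1.86 -0.24  1.01  1.71] 14.4333 [0.5346 0.0088 0.2212] [-0.2  0.2 -1.2] 0.32288069354871496
```

View pics/k11.png

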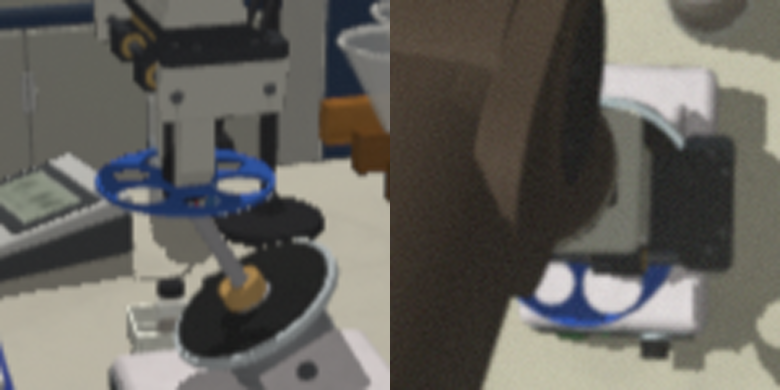

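```bash
python3 -m crank '[[0.5,0,0,0,0],[0.5,0,0,0,0],[0.5,0,0,0,0],[0.5,0,0,0.005,0],[0.5,0,0,0.01,0],[0.5,0,0,0.02,0],[0.5,0,0,0,0],[0.5,0,0,0,0]]'; python3 look.py 12 240 130 200 170 120
```

```text
clock: 15.2
position: [0.5349, 0.0089, 0.2357]
ee_rot: [0.004, 3.14, 0.001]
force: [0.8, -0.3, -0.0]
width: 0.5
[-0.61  0.33  0.65  1.84 -0.23  1.04  1.7 ] 15.2 [0.5349 0.0089 0.2357] [ 0.8 -0.3 -0. ] 0.5001341625391585
```

View pics/k12.png

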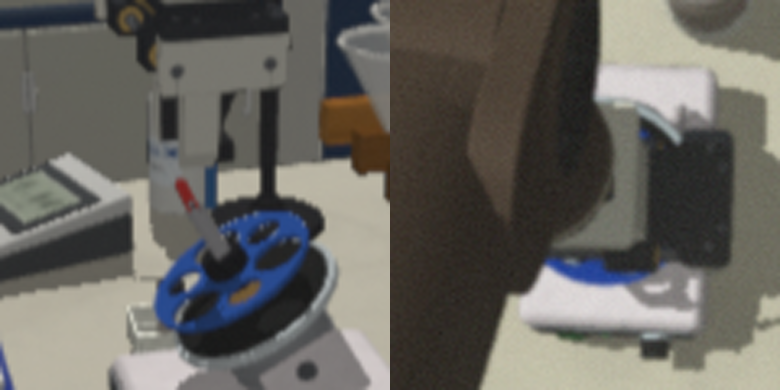

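```bash
python3 -m crank '[[0.5,0,0,0.07,0],[0.5,0,0,0.07,0],[0.6,0.025,-0.09,0,-0.1],[0.6,0.025,-0.09,0,-0.1],[0.6,0.025,-0.09,0,-0.1],[0.6,0.025,-0.09,0,-0.1],[0.6,0.025,-0.09,0,-0.1],[0.6,0.025,-0.09,0,-0.1]]'; python3 -m crank '[[0.6,0.025,-0.09,0,-0.1],[0.6,0.025,-0.09,0,-0.1],[0.6,0.025,-0.07,-0.05,-0.1],[0.6,0,0,-0.09,-0.1],[0.6,0,0,-0.08,-0.1],[0.6,0,0,-0.06,-0.1],[0.6,0,0,-0.03,-0.1],[0.6,0,0,0,-0.1]]'; python3 look.py 13 330 260 350 160 140
```

```text
clock: 15.97
position: [0.5946, -0.2086, 0.2907]
ee_rot: [-0.981, -2.984, -0.0]
force: [0.5, 0.7, 0.3]
width: 0.598
clock: 16.63
position: [0.6229, -0.3057, 0.1626]
ee_rot: [-2.108, -2.322, 0.002]
force: [0.2, 0.2, -0.1]
width: 0.596
[-0.14  0.78  0.95  1.52 -0.66  1.19  1.02] 16.6333 [ 0.6229 -0.3057  0.1626] [ 0.2  0.2 -0.1] 0.596212941098005
```

View pics/k13.png

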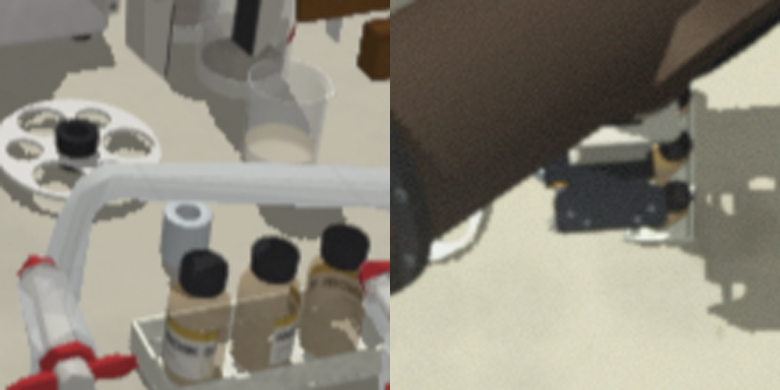

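View pics/side13.png

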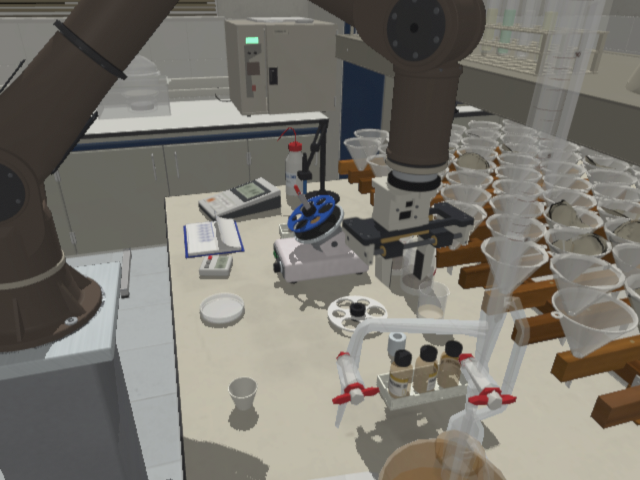

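```bash
python3 -m crank '[[0.6,0.008,-0.005,-0.06,0],[0.6,0,0,-0.08,0],[0.6,0,0,-0.07,0],[0.6,0,0,-0.04,0],[0.6,0,0,-0.02,0],[0.6,0,0,0,0],[0.6,0,0,0,0],[0.6,0,0,0,0]]'; python3 look.py 14 360 280 350 160 100
```

```text
clock: 17.4
position: [0.6284, -0.31, 0.0609]
ee_rot: [2.103, 2.33, 0.001]
force: [-0.4, -0.5, 0.6]
width: 0.597
[-0.1   0.88  0.86  1.59 -0.76  1.03  1.09] 17.4 [ 0.6284 -0.31    0.0609] [-0.4 -0.5  0.6] 0.5966186921133242
```

View pics/k14.png

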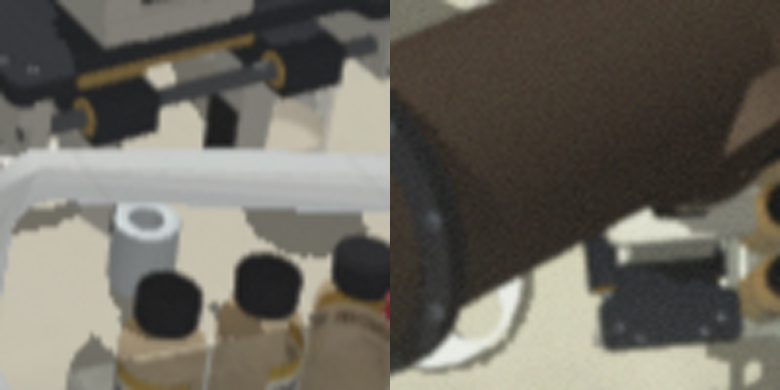

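```bash
python3 -m crank '[[0.6,-0.005,0.004,-0.03,0],[0.6,0,0,-0.03,0],[0.6,0,0,-0.01,0],[0.6,0,0,0,0],[0.6,0,0,0,0],[0.6,0,0,0,0],[0.6,0,0,0,0],[0.6,0,0,0,0]]'; python3 look.py 15 360 280 350 160 100
```

```text
clock: 18.17
position: [0.6258, -0.3078, 0.0313]
ee_rot: [2.105, 2.331, 0.0]
force: [0.2, -0.1, 0.1]
width: 0.6
[-0.09  0.91  0.84  1.61 -0.79  0.98  1.11] 18.1667 [ 0.6258 -0.3078  0.0313] [ 0.2 -0.1  0.1] 0.600397382419035
```

View pics/k15.png

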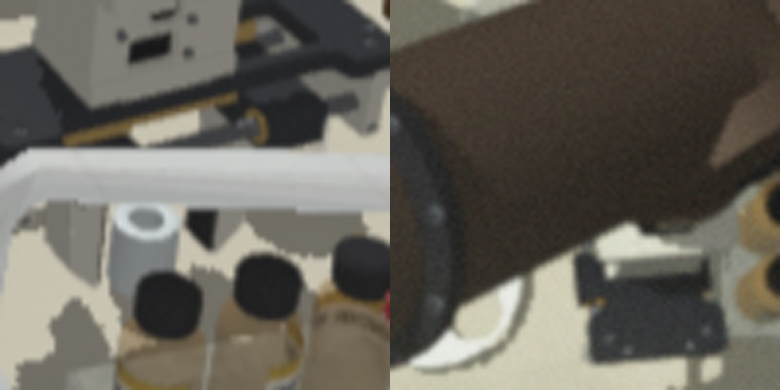

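Fingers straddle the spacer (side crop, fingers at x≈75 and 215, spacer at 145). Closing.

```bash
python3 -m crank '[[0.3,0,0,0,0],[0.2,0,0,0,0],[0.2,0,0,0,0],[0.2,0,0,0,0],[0.2,0,0,0,0],[0.2,0,0,0,0],[0.2,0,0,0,0],[0.2,0,0,0.01,0]]' 20; python3 -m crank '[[0.2,0,0,0.06,0],[0.2,0,0,0.09,0],[0.2,0,0,0.1,0],[0.2,0,0,0.1,0],[0.2,0,0,0.1,0],[0.2,0,0,0.1,0],[0.2,0,0,0.1,0],[0.2,0,0.03,0,0.1]]'; python3 look.py 16 330 150 350 160 140
```

```text
clock: 18.93
position: [0.6252, -0.3071, 0.0343]
ee_rot: [-2.104, -2.331, 0.0]
force: [-0.1, -0.0, -0.4]
width: 0.328
clock: 19.6
position: [0.6259, -0.3006, 0.304]
ee_rot: [1.98, 2.424, -0.0]
force: [-1.4, -0.9, -0.2]
width: 0.327
[-0.17  0.66  1.    1.35 -0.55  1.41  1.02] 19.6 [ 0.6259 -0.3006  0.304 ] [-1.4 -0.9 -0.2] 0.32716463908818055
```

View pics/k16.png

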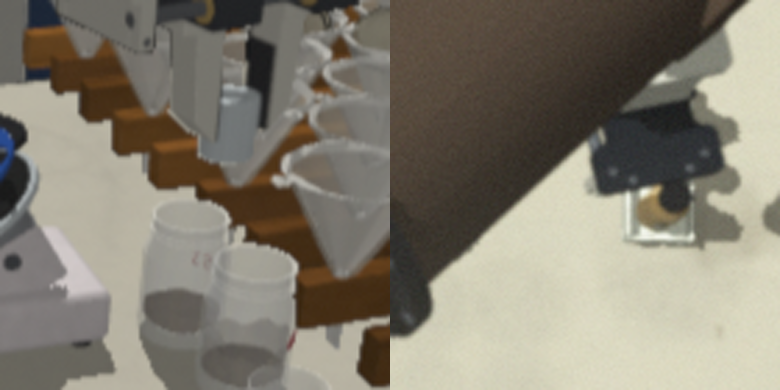

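```bash
python3 -m crank '[[0.2,-0.02,0.07,0,0.1],[0.2,-0.02,0.07,0,0.1],[0.2,-0.02,0.07,0,0.1],[0.2,-0.02,0.07,0,0.1],[0.2,-0.02,0.07,0,0.1],[0.2,-0.02,0.07,0,0.1],[0.2,-0.02,0.07,0,0.1],[0.2,-0.02,0.07,0,0.1]]'; python3 -m crank '[[0.2,-0.02,0.07,0,0.1],[0.2,-0.02,0.07,0,0.1],[0.2,-0.015,0.05,-0.03,0.1],[0.2,-0.01,0.02,-0.04,0.1],[0.2,0,0,-0.04,0.1],[0.2,0,0,-0.03,0],[0.2,0,0,0,0],[0.2,0,0,0,0]]'; python3 look.py 17 240 130 200 170 120
```

```text
clock: 20.37
position: [0.5602, -0.07, 0.2935]
ee_rot: [-0.813, -3.032, 0.001]
force: [0.0, 0.1, -0.9]
width: 0.323
clock: 21.03
position: [0.5346, 0.0122, 0.2379]
ee_rot: [-0.01, -3.138, 0.001]
force: [0.4, 0.2, 0.0]
width: 0.323
[-0.66  0.34  0.71  1.84 -0.25  1.06  1.71] 21.0333 [0.5346 0.0122 0.2379] [0.4 0.2 0. ] 0.32291738107137963
```

View pics/k17.png

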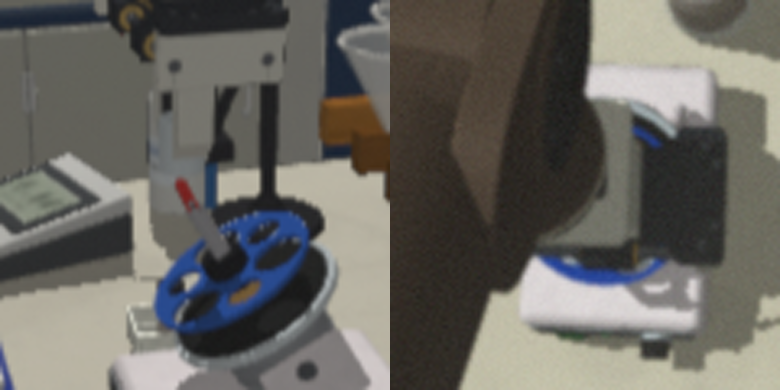

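```bash
python3 -c "
import cv2
im=cv2.imread('pics/side17.png')[150:210,270:330];cv2.imwrite('pics/z17.png',cv2.resize(im,None,fx=9,fy=9,interpolation=cv2.INTER_CUBIC))"
```

```text
(no output)
```

View pics/z17.png

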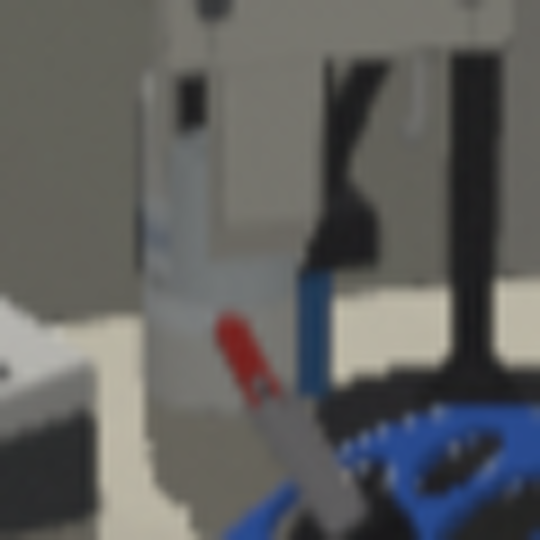

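```bash
python3 -m crank '[[0.2,0,-0.008,0,0],[0.2,0,0,0,0],[0.2,0,0,-0.015,0],[0.2,0,0,-0.015,0],[0.2,0,0,-0.012,0],[0.2,0,0,0,0],[0.2,0,0,0,0],[0.2,0,0,0,0]]'; python3 look.py 18 270 150 200 170 70
```

```text
clock: 21.8
position: [0.5356, 0.0093, 0.2221]
ee_rot: [-0.004, -3.142, 0.0]
force: [0.2, -0.2, -1.3]
width: 0.327
[-0.65  0.35  0.71  1.86 -0.27  1.02  1.74] 21.8 [0.5356 0.0093 0.2221] [ 0.2 -0.2 -1.3] 0.3266018212633478
```

View pics/k18.png

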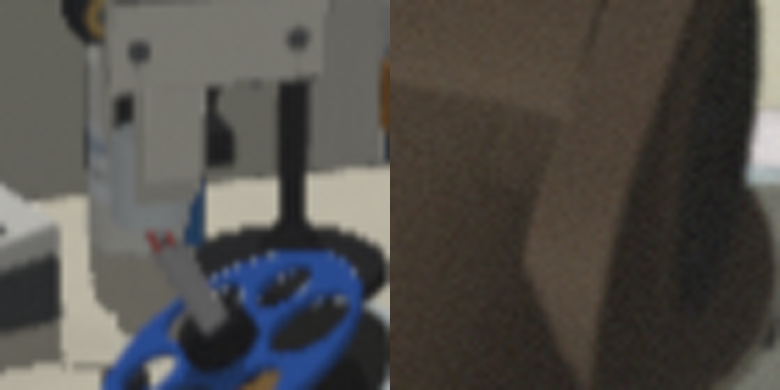

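Tongue is in the bore. Release.

```bash
python3 -m crank '[[0.5,0,0,0,0],[0.5,0,0,0,0],[0.5,0,0,0,0],[0.5,0,0,0,0],[0.5,0,0,0,0],[0.5,0,0,0.04,0],[0.5,0,0,0.06,0],[0.5,0,0,0.06,0]]'; python3 look.py 19 270 150 200 170 90
```

```text
clock: 22.57
position: [0.535, 0.0092, 0.2865]
ee_rot: [-0.005, -3.14, 0.001]
force: [0.2, -0.0, 0.2]
width: 0.501
[-0.68  0.29  0.74  1.77 -0.21  1.16  1.68] 22.5667 [0.535  0.0092 0.2865] [ 0.2 -0.   0.2] 0.5008851040677321
```

View pics/k19.png

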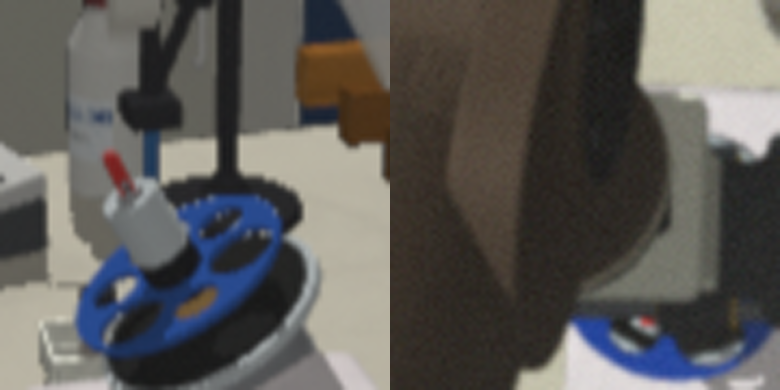

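```bash
python3 -m crank '[[0,-0.04,0.003,0,0],[0,-0.04,0,0,0],[0,0,0,0,0],[0,0,0,-0.06,0],[0,0,0,-0.06,0],[0,0,0,-0.05,0],[0,0,0,-0.03,0],[0,0,0,0,0]]'; python3 look.py 20 260 140 200 170 90
```

```text
clock: 23.33
position: [0.5022, 0.0106, 0.2036]
ee_rot: [-0.004, -3.137, 0.002]
force: [-0.7, -0.6, -0.2]
width: 0.012
[-0.68  0.32  0.71  1.96 -0.25  0.96  1.72] 23.3333 [0.5022 0.0106 0.2036] [-0.7 -0.6 -0.2] 0.011886119321386663
```

View pics/k20.png

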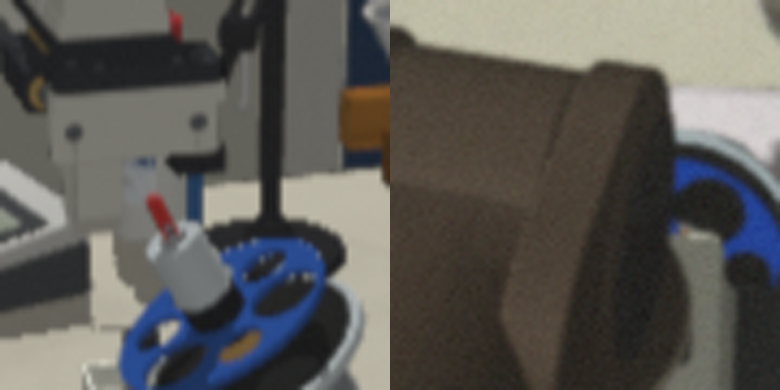

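```bash
python3 -m crank '[[0,0.01,0,0.008,0],[0,0.015,0,0,0],[0,0.015,0,0,0],[0,0.015,0,0,0],[0,0.015,0,0,0],[0,0.01,0,0,0],[0,0,0,0,0],[0,0,0,0,0]]'; python3 look.py 21 260 140 200 170 90
```

```text
clock: 24.1
position: [0.5357, 0.0105, 0.2094]
ee_rot: [-0.004, -3.141, -0.0]
force: [-3.7, 0.2, 3.8]
width: 0.007
[-0.64  0.37  0.7   1.88 -0.28  1.    1.75] 24.1 [0.5357 0.0105 0.2094] [-3.7  0.2  3.8] 0.00669018120453759
```

View pics/k21.png

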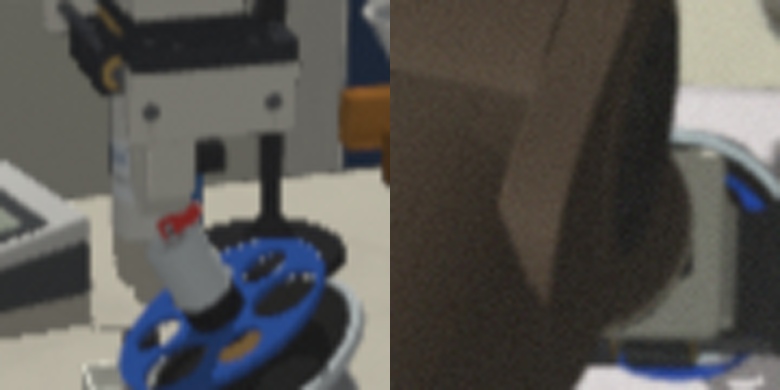

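```bash
python3 -m crank '[[0,-0.005,0,0.02,0],[0,0,0,0.02,0],[0,0.025,0,0,0],[0,0.025,0,0,0],[0,0,0,-0.015,0],[0,0,0,-0.01,0],[0,0,0,-0.007,0],[0,0,0,0,0]]'; python3 look.py 22 260 140 200 170 90
```

```text
clock: 24.87
position: [0.5538, 0.0104, 0.2124]
ee_rot: [0.005, 3.141, 0.0]
force: [-0.0, 0.3, 6.9]
width: 0.005
[-0.62  0.4   0.69  1.83 -0.3   1.02  1.76] 24.8667 [0.5538 0.0104 0.2124] [-0.   0.3  6.9] 0.004965985536774127
```

View pics/k22.png

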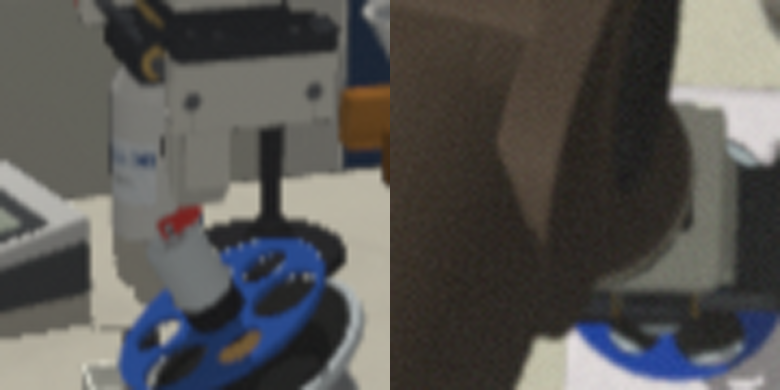

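```bash
python3 -m crank '[[0,0,0,-0.004,0],[0,0,0,0,0],[0,0,0,0,0],[0,0,0,0,0],[0,0,0,0,0],[0,0,0,0,0],[0,0,0,0,0],[0,0,0,0,0]]'; python3 -m crank '[[0,0,0,0.05,0],[0,0,0,0.1,0],[0,-0.05,-0.07,0.05,0],[0,-0.05,-0.08,0,0],[0,-0.05,-0.08,0,0],[0,-0.05,-0.08,0,0],[0,-0.05,-0.08,0,0],[0,-0.05,-0.08,0,0]]';python3 look.py 23 260 150 200 170 90
```

```text
clock: 25.63
position: [0.5539, 0.0105, 0.2119]
ee_rot: [0.005, 3.14, 0.001]
force: [-3.5, 1.2, 15.0]
width: 0.004
clock: 26.3
position: [0.4319, -0.1786, 0.2904]
ee_rot: [-0.004, -3.141, -0.001]
force: [1.0, -0.6, 0.3]
width: 0.004
[-0.45  0.14  0.84  1.92 -0.12  1.13  2.01] 26.3 [ 0.4319 -0.1786  0.2904] [ 1.  -0.6  0.3] 0.003589373698006169
```

View pics/k23.png

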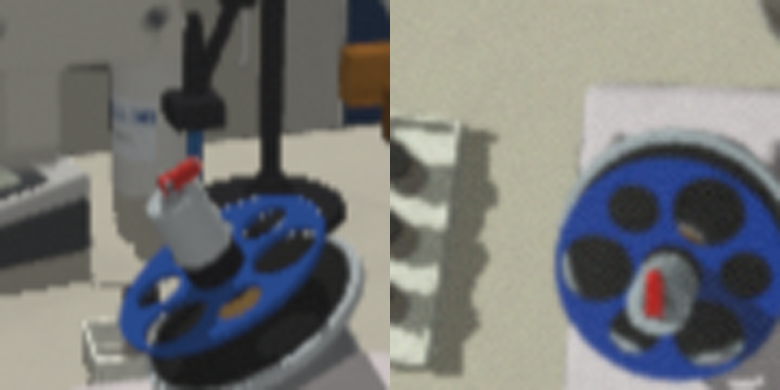

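View pics/side23.png

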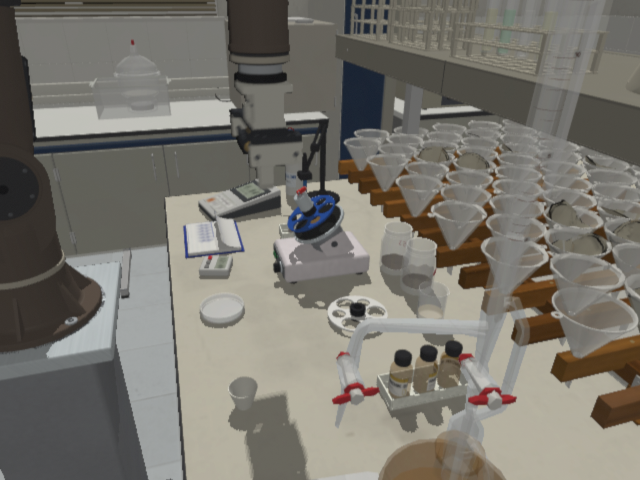

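```bash
python3 -c "
from h import *
A,e=tri((297.6,192.7),(261.2,242.3));B,f=tri((305.3,188),(260.9,233.5));print(A,B,e,f,B-A,np.degrees(np.arctan2(*(B-A)[[2,0]])))
P=np.array([.5405,.0105,.1825])
for q in(P,P+[.0165,0,.0095]):print(proj('side',q),proj('top',q))"
```

```text
[0.53660308 0.00886988 0.18183822] [0.55308117 0.00890576 0.19043569] 0.0005821012797846042 0.0008696074047396283 [1.64780889e-02 3.58827058e-05 8.59746715e-03] 27.553367464943086
[299.06247793 191.95008556] [260.44759272 240.17449022]
[306.69418879 186.86887409] [260.12053126 231.1979399 ]
```

```bash
python3 -c "
from cell import arm;print(arm.sign_off())"
```

```text
the job is handed in; nothing more can be done
None
```

The rotator is set low for short vials, because the tray right beside it (on its left) holds the three clear short vials with soil. I stacked the short brass spacer first, then the blue disc with its long hub end up, then the long aluminium spacer. I then folded the red tongue flat across the top and handed the job in at about 26 s of the 69 s allowed.

- **Stack and lock:** The last pictures show all three parts seated on the spindle. The tongue measured about 28° above level, against 30° when exactly flat. It met a hard stop at about 15 N.
- **Surroundings:** In the last side picture the arm touches nothing. The crucible and the white look-alike disc stand where they were, and I never went near the beaker.
- **Odd reading:** While lowering the brass spacer I felt a sideways contact of about 3 N. It was gone after I moved about 1.5 mm to the side. No other check failed or disagreed.

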